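# Put the desoldering pump away in the tool drawer

## Task

Pull the desoldering pump (the plain metal barrel with a knob on a thin plunger rod) out of its leaning cup, leaving the screwdriver and the brush standing in theirs. Lay it down gently, without dropping it, flat in the empty front compartment of the open drawer, lengthwise from side to side, then let go and push the drawer fully shut.

Things in the scene. Friction and masses are not known exactly. Their poses are not given: they have to be found in the camera images.
- pump: Desoldering pump, 194 mm long, 90 g. Origin at the nozzle tip (down in a cup at the start, leaning as the cup does); z runs along it to the knob. Along z: white nozzle 0-18 mm, aluminium barrel 22 mm thick 18-146 mm (outside the cup from 80 mm on), black square collar 25 x 25 mm 146-154 mm, plunger rod 8 mm thick to 182 mm, black knob 18 mm thick to 194 mm.
- pump_mid (a point): Point on the pump's axis, 97 mm from the nozzle tip (axes as the pump's).
- stand: Fixed stand: dark base plate 130 x 250 x 8 mm, origin on the table 10 mm to -x of its centre, z up. Three aluminium cups at y = -72, 0, 72 mm: tubes 34 mm outer, 28 mm inner diameter, 80 mm deep, leaning 40 degrees from vertical towards the stand's +x (roughly away from the robot). Inner floor at x = -35, z = 30 mm; mouth at x = 16, z = 91 mm in its frame.
- screwdriver: Screwdriver standing handle down in another cup: black handle of 23 mm diameter 95 mm long, then a thin 7 mm steel shaft, 202 mm overall. Origin at the handle's lower end, z along it upwards. To be left in its cup.
- brush: Flat cleaning brush standing in another cup: round wooden handle of 18 mm diameter 120 mm long, then a 9 x 20 mm ferrule and bristles, 170 mm overall. Origin at the handle's lower end, z along it upwards. To be left in its cup.
- unit_drawer0 (a joint): Opening of the drawer in metres: 0 fully shut, 0.166 fully open; it starts 0.15 or more open and slides with about 1 N of friction. The unit is a low white cabinet 240 x 300 x 90 mm, fixed to the table, whose drawer opens towards the robot.
- bay (a point): Centre of the floor of the drawer's front compartment; moves with the drawer. x points into the cabinet (shutting direction), y along the drawer's width, z up. Floor 22 mm above the table, 121 mm along x by 258 mm along y inside; above this floor the side walls stand 46 mm, the divider behind 34 mm, the drawer front 56 mm.
- unit_drawer0_handle (a point): Middle of the drawer's bar handle: a horizontal 11 mm steel bar, 120 mm long along y, about 52 mm above the table, 35 mm in front of the drawer front's outer face. Axes as bay.
- front_top (a point): Middle of the top edge of the drawer front, 77 mm above the table; the front is 15 mm thick and 294 mm wide. Axes as bay.
There are look-alikes about, which are no part of the job. Leave any orange or red look-alike of the pump alone.

How it is judged:
By the outcome, as a careful person would: the job done as asked, in the order asked, and still so for the second after the job is handed in, with the robot touching nothing.
It also fails if it takes over 51 s, if anything falls off the work surface, if the arm or the gripper's body presses on something with over 40 N, if the wrist force passes 120 N, or if a joint passes its speed limit or range.

## Robot

A 7-joint arm with a two-finger parallel gripper is mounted at the origin on the work surface. World frame = base frame: x ahead of the robot, y to its left, z up, the work surface at z = 0. Lengths are in m, angles in rad, forces in N, time in s.
With the tool pointing down it reaches from about 0.425 to 0.925 m from the base axis. Payload 6.8 kg.
Tool frame: the origin (TCP) lies on the front face of the gripper's body, between the roots of the fingers; the fingertips stand 73 mm ahead of it and the grasp point (between the pads) lies 54 mm ahead of it (env.nose_length is the distance from the TCP to the fingertips, in m); z points along the fingers, y is the line along which they close (so a half turn about z gives the same grasp; the last joint's range is limited). The gripper opens to 85 mm and grips with 20 to 120 N. Pads are 22 mm wide; open, the fingers measure 114 mm over their backs; the gripper's body (76 mm by 85 mm) begins 54 mm behind the grasp point. The pads swing forward as they close: fully open they stand 13 mm farther back than shut.
Start: joints at [1.116, 0.477, 0.022, 1.555, -0.011, 1.109, -0.083], TCP at [0.229, -0.635, 0.304] pointing down, gripper open.
Joint ranges: [-2.96, 2.96], [-0.34, 2.1], [-1.41, 1.46], [0.24, 2.44], [-1.37, 4.51], [0.17, 1.92], [-2.96, 2.96]. Speed limits (rad/s): [2.39, 2.39, 3.14, 3.14, 3.14, 3.14, 3.14].

## Interface

Orientations are given as a unit quaternion [w, x, y, z].
In Python, from cell import env, kin, camera, calibration, job gives the robot as it stands. The module is installed in compiled form; this text tells all that it offers. Calls block until the motion is done:
- env.reach(position, orientation): joint-space move of the TCP to a pose.
- env.movel(position, velocity=0.15, rot=None, stop_force=None): straight line of the TCP; rot=None keeps the orientation; velocity is the mean speed in m/s. With stop_force (N) it stops when the force on the tool has changed by that much, and returns True; else False.
- env.goto_joints(angles): joint-space move.
- env.grip(opening, f_grip=None): finger opening in m; f_grip is the grip in N (None keeps the last); returns when the fingers have stopped.
- env.dwell(seconds).
- kin.inverse_kinematics(position, orientation): joint angles nearest the present ones, or None.
- env.get_state(): the state.
- camera(name): name is "scene" or "top" or "wrist"; returns (picture, depth): 420x560x3 uint8, blue, green, red; 420x560 float32, m along the optical axis (not along the pixel's ray), 0 where there is no reading.
- calibration(name): a dict with "fx", "fy", "cx", "cy" (pixels), "rvec" (rotation vector, rad) and "tvec" (3), from world to camera coordinates, as OpenCV has them. Camera axes: x right, y down, z forward; pixel columns grow to the right and rows downward; lengths in m; the calibration is good to about 2 mm. A picture is of the moment at which its call begins: read the wrist's pose just before it. calibration takes no time and is no camera call; for the wrist camera it gives the pose at the moment of the call.
A pose or a line that the arm cannot do raises env.PlanningError and nothing moves.
- job.job_done(): hands the job in; it is judged then, once.
The state is a dict: "time": time; "qpos": joint angles; "joint_velocities": joint speeds; "joint_torque": joint torques, N m; "tcp_pos": TCP position; "orientation": TCP orientation; "force": force on the tool from outside, world axes, zero at the start; "torque": the same for the moment, N m; "opening": finger opening in m; "gripper_force": force on a finger pad.
Only numpy, scipy, OpenCV 4.12 (cv2) and the standard library are available. Lean on these libraries where they do the work, as an engineer would, in place of code of your own. Each camera call takes 0.05 s, during which the arm holds its last target. There are 200 camera calls.

## Working session

There is one attempt and no reset: what is moved stays moved. The work goes in short steps, each a Python script; the robot and the scene stay as the last script left them, time stands still between calls to the robot, and variables do not carry over. Pictures are saved under pics/ and viewed, at most 10 in all, crops included, and the job is handed in when it is done.

```bash
mkdir -p pics; cat > h.py <<'E'
import numpy as np, cv2
from cell import env, kin, camera, calibration, job
from scipy.spatial.transform import Rotation as R
def cloud(name):
    c=calibration(name); im,d=camera(name)
    v,u=np.mgrid[:420,:560]
    P=np.stack([(u-c['cx'])/c['fx']*d,(v-c['cy'])/c['fy']*d,d],-1)
    M=cv2.Rodrigues(np.array(c['rvec'],float))[0]
    W=(P-np.array(c['tvec']).ravel())@M
    W[d==0]=np.nan
    return im,W
def quat(x=None,y=None,z=None):
    if x is None: x=np.cross(y,z)
    if y is None: y=np.cross(z,x)
    q=R.from_matrix(np.stack([x,y,z],1)).as_quat(); return q[[3,0,1,2]]
E
python3 - <<'E'
from h import *
for n in ("scene","top"):
    im,W=cloud(n); np.savez("pics/%s1.npz"%n,im=im,W=W)
    cv2.imwrite("pics/%s1.png"%n,im)
a=np.vstack([np.load("pics/%s1.npz"%n)["im"] for n in ("scene",)]); print(env.get_state()["time"],env.get_state()["tcp_pos"],env.get_state()["orientation"])
E
```

```text
0.1 [ 0.2292832  -0.63443388  0.30302097] [-7.95220378e-04  9.84999618e-01  1.72554569e-01 -2.02625047e-04]
```

View pics/scene1.png

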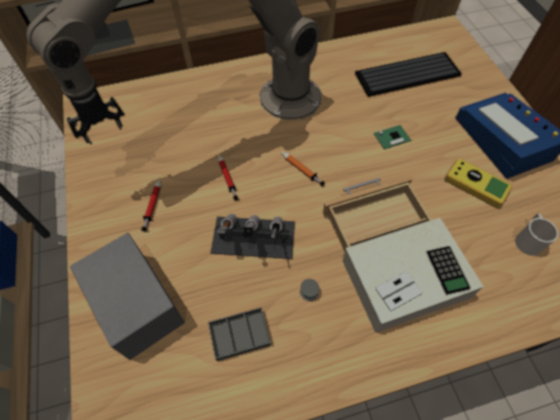

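View pics/top1.png

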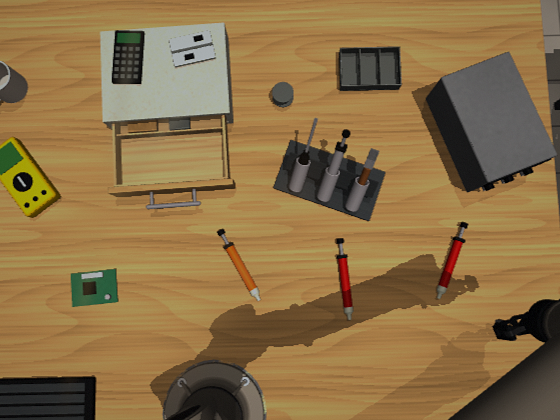

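Top view: the candidates are the orange pump (238,265), red pump (344,278), red pump (453,262), and three tools in cups: left at (305,150), thin shaft (screwdriver); middle at (346,133), a knob on a rod (pump); right at (370,160), bristles (brush). I pick the middle one and check it in a crop.

```bash
python3 - <<'E'
from h import *
d=np.load("pics/top1.npz"); im,W=d["im"],d["W"]
cv2.imwrite("pics/crop1.png",cv2.resize(im[105:235,255:400],None,fx=4.5,fy=4.5,interpolation=cv2.INTER_CUBIC))
np.set_printoptions(precision=3,suppress=True)
for p in [(346,133),(341,148),(335,165),(328,190),(325,197),(297,165),(370,160),(290,142),(382,172),(370,218),(276,186),(115,190),(233,184),(118,125),(226,118),(150,205),(200,202),(170,160),(174,187),(102,30),(225,25),(105,118),(230,118)]: print(p,W[p[1],p[0]])
c=calibration("top");print(c)
c=calibration("wrist");print(c)
E
```

```text
(346, 133) [ 0.619 -0.316  0.18 ]
(341, 148) [ 0.591 -0.306  0.156]
(335, 165) [ 0.562 -0.295  0.115]
(328, 190) [ 0.512 -0.28   0.069]
(325, 197) [nan nan nan]
(297, 165) [ 0.568 -0.209  0.095]
(370, 160) [ 0.566 -0.371  0.139]
(290, 142) [ 0.644 -0.194  0.007]
(382, 172) [ 0.562 -0.419  0.013]
(370, 218) [ 0.449 -0.385  0.006]
(276, 186) [ 0.533 -0.157  0.01 ]
(115, 190) [0.522 0.219 0.077]
(233, 184) [ 0.53  -0.058  0.074]
(118, 125) [0.688 0.226 0.042]
(226, 118) [ 0.701 -0.038  0.037]
(150, 205) [0.487 0.141 0.057]
(200, 202) [0.492 0.023 0.057]
(170, 160) [0.603 0.103 0.021]
(174, 187) [0.526 0.081 0.075]
(102, 30) [ 0.955  0.287 -0.002]
(225, 25) [ 0.958 -0.033  0.004]
(105, 118) [0.693 0.242 0.089]
(230, 118) [ 0.698 -0.049  0.045]
{'fx': 543.7503043414455, 'fy': 543.7503043414455, 'cx': 287.09898955530423, 'cy': 201.6128660775004, 'rvec': array([ 2.126, -2.174,  0.131]), 'tvec': array([-0.172,  0.495,  1.281])}
{'fx': 337.1444647826007, 'fy': 337.1444647826007, 'cx': 278.5635366794053, 'cy': 212.42445799097558, 'rvec': array([-2.375,  1.666,  0.241]), 'tvec': array([-0.673, -0.037,  0.379])}
```

View pics/crop1.png

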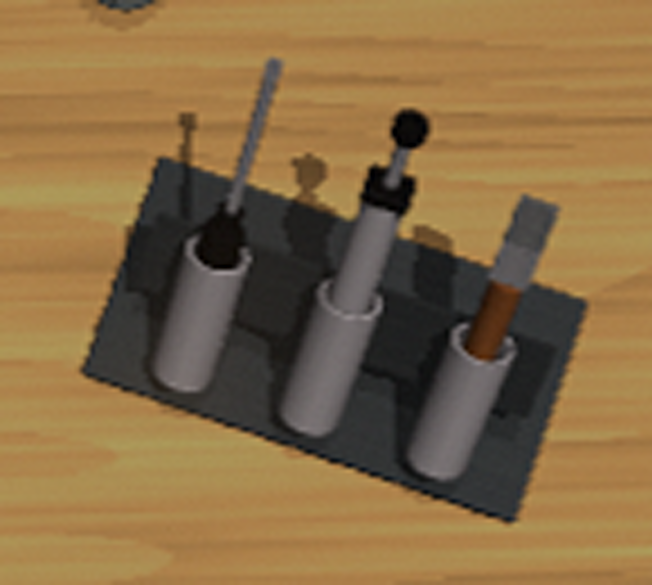

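The crop shows the middle tool with a plain metal barrel, a square black collar at crop (388,190) and a knob at (410,130), so it is the pump. The screwdriver is on the left (220,240) and the brush on the right (520,230). Next I fit the poses.

```bash
cat > fit.py <<'E'
from h import *
np.set_printoptions(precision=4,suppress=True)
c=calibration("top"); M=cv2.Rodrigues(np.array(c['rvec'],float))[0]; t=np.array(c['tvec']).ravel(); C=-M.T@t
def ray(p,z):
    r=M.T@np.array([(p[0]-c['cx'])/c['fx'],(p[1]-c['cy'])/c['fy'],1]); return C+r*(z-C[2])/r[2]
K=np.array([ray((255+a/4.5-.4,105+b/4.5-.4),.008) for a,b in [(160,157),(585,300),(515,520),(83,373)]])
sy=(K[0]+K[3]-K[1]-K[2]); print("len",np.linalg.norm(sy)/2); sy/=np.linalg.norm(sy); sx=np.cross(sy,[0,0,1])
print("wid",(K[0]+K[1]-K[2]-K[3])@sx/2)
S=K.mean(0)-.01*sx; S[2]=0
s=np.sin(np.radians(40)); k=np.cos(np.radians(40)); ez=np.array([0,0,1.])
A=S-.035*sx+.03*ez; a=s*sx+k*ez       # nominal nozzle tip, pump axis
if __name__=="__main__":
    print("yaw",np.degrees(np.arctan2(sx[1],sx[0])),"A",A,"a",a)
    for n in("top","scene"):
        d=np.load(f"pics/{n}1.npz"); W=d["W"].reshape(-1,3); W=W[~np.isnan(W[:,0])]
        r=W-A; z=r@a; l=r@sy; h=r@np.cross(a,sy)
        for z0,z1 in((.09,.115),(.115,.142),(.183,.197)):
            m=(z>z0)&(z<z1)&(abs(l)<.025)&(abs(h)<.025); print(n,z0,m.sum(),"lat",l[m].mean(),l[m].min(),l[m].max(),"h(down-)",np.median(h[m]),h[m].min(),h[m].max())
        m=(abs(l)<.02)&(abs(h)<.03); print("zmax",np.sort(z[m])[-5:])
        # drawer front top edge + handle + floor
        for nm,lo,hi in(("front",(.49,-.1,.068),(.56,.26,.085)),("handle",(.45,-.02,.045),(.512,.2,.066)),("unit top",(.66,-.1,.084),(.99,.3,.095))):
            q=W[((W>lo)&(W<hi)).all(1)]
            if len(q)<10: continue
            ctr,(w,hh),ang=cv2.minAreaRect(q[:,:2].astype(np.float32)); print(n,nm,len(q),ctr,w,hh,ang,q[:,2].mean())
E
python3 fit.py
```

```text
len 0.24772326080086732
wid 0.12810558823908297
yaw -20.350446862454287 A [ 0.505  -0.2724  0.03  ] a [ 0.6027 -0.2235  0.766 ]
top 0.09 84 lat -0.0009636260779874103 -0.011715654018448088 0.010044736172549659 h(down-) 0.007225031897269314 -0.0029475264904662655 0.01537126747693529
top 0.115 94 lat -0.0010272498682536426 -0.01183748834879898 0.009608692606751647 h(down-) 0.006745676522640638 -0.0019195890753601833 0.01224767614712276
top 0.183 58 lat -0.0014434377318522005 -0.010052876107355124 0.007253338350706512 h(down-) 0.002871093414486557 -0.01031253911027064 0.008817342729303772
zmax [0.1967 0.1968 0.1971 0.1972 0.1974]
top front 1033 (0.541753351688385, 0.08947614580392838) 0.04407230764627457 0.29506397247314453 1.9481182098388672 0.07679890504639648
top handle 311 (0.4969615638256073, 0.08754333853721619) 0.03184426575899124 0.1301775425672531 1.6114143133163452 0.05692050836028629
top unit top 8256 (0.8041347861289978, 0.10304465889930725) 0.2294323891401291 0.3017933964729309 2.869915008544922 0.09062042226555293
scene 0.09 14 lat 0.0036726189273689086 -0.0076624584420605
[... 162 characters left out ...]
9455353418376965 h(down-) 0.005968508033637432 -0.005091330700632205 0.007600745776545269
scene 0.183 36 lat -0.0010800983247715905 -0.009507852317025143 0.006094001037605969 h(down-) -0.002680142108689645 -0.011512964527846427 0.005216480272665984
zmax [0.1966 0.1969 0.1976 0.1977 0.1982]
scene front 556 (0.5437027812004089, 0.08849557489156723) 0.04256928712129593 0.2943701446056366 2.389258623123169 0.07507772454884477
scene handle 152 (0.4961657226085663, 0.08492931723594666) 0.12914524972438812 0.03127966448664665 89.8632583618164 0.05536984066958334
scene unit top 6311 (0.8045589923858643, 0.1021612212061882) 0.22741283476352692 0.3030683696269989 2.7734475135803223 0.08923640761563607
```

```bash
cat > geo.py <<'E'
from fit import *
yaw=np.radians(2.8); ux=np.array([np.cos(yaw),np.sin(yaw),0]); uy=np.array([-np.sin(yaw),np.cos(yaw),0])
U=np.array([.8043,.1027,0])            # on the unit's middle line
P0=A-.001*sy-.0025*np.cross(a,sy)      # pump axis origin
tz=-np.cross(a,sy)                     # approach direction
E
cat > t.py <<'E'
from geo import *
for n in("top","scene"):
    W=np.load(f"pics/{n}1.npz")["W"].reshape(-1,3); r=W-U; x=r@ux; y=r@uy; z=W[:,2]
    m=(abs(y)<.11)&(z>.071)&(z<.083)&(x<-.2); print(n,"front x",np.percentile(x[m],[2,50,98]))
    m=(z>.071)&(z<.083)&(x<-.25)&(x>-.3)&(abs(y)<.17); print("front y",np.percentile(y[m],[.5,99.5]))
    for yy in(-.1,0,.1):
        m=(abs(y-yy)<.03)&(z>.071)&(z<.083)&(x<-.2); print(yy,np.median(x[m]))
    m=(abs(y)<.04)&(z>.05)&(z<.062)&(x<-.29)&(x>-.4); print("handle",np.median(x[m]))
    m=(abs(y)<.04)&(z>.05)&(z<.062)&(x<-.1)&(x>-.24); print("divider",m.sum(),x[m].min() if m.any() else 0)
    m=(z>.086)&(z<.094)&(abs(y)<.17); print("unit",np.percentile(x[m],[.5,99.5]),np.percentile(y[m],[.5,99.5]))
print(P0,tz)
for g in(.11,.118):
  for sg in(1,-1):
    for lift in(0,.1):
      G=P0+(g+lift)*a; q=quat(y=sg*sy,z=tz); print(g,sg,lift,kin.inverse_kinematics(G-.063*tz,q))
for sg in(1,-1):
    q=quat(y=sg*ux,z=-ez); B=U-.205*ux; print("bay",sg,kin.inverse_kinematics(B+.1*ez,q),kin.inverse_kinematics(B+.3*ez,q))
E
python3 t.py
```

```text
len 0.24772326080086732
wid 0.12810558823908297
top front x [-0.7483 -0.2755 -0.2629]
front y [-0.1471  0.1452]
-0.1 -0.2772402871443935
0 -0.27473400383776103
0.1 -0.2746162335880768
handle -0.3183506173472671
divider 77 -0.14133874006657798
unit [-0.7439  0.1114] [-0.1494  0.1486]
scene front x [-0.7553 -0.2727 -0.2612]
front y [-0.1468  0.1442]
-0.1 -0.27520879919510616
0 -0.27242543546772874
0.1 -0.2714253080332739
handle -0.31329137788043004
divider 49 -0.13967894241607895
unit [-0.7541  0.113 ] [-0.1508  0.1476]
[ 0.5065 -0.274   0.0284] [ 0.7182 -0.2664 -0.6428]
0.11 1 0 [ 1.3509  0.8555 -1.1841  2.2809  2.3911  0.7405 -0.333 ]
0.11 1 0.1 [ 1.3091  0.705  -1.174   2.1165  2.1192  0.5609 -0.1603]
0.11 -1 0 [ 1.2147  0.71   -0.9813  2.2873  2.5303  0.636   2.5488]
0.11 -1 0.1 [ 1.0314  0.5024 -0.7707  2.1309  2.4065  0.3602  2.5221]
0.118 1 0 [ 1.3472  0.8396 -1.1831  2.2688  2.3736  0.723  -0.3269]
0.118 1 0.1 [ 1.306   0.6971 -1.1736  2.1021  2.0917  0.5509 -0.1374]
0.118 -1 0 [ 1.2116  0.6966 -0.9804  2.2752  2.5135  0.6175  2.5569]
0.118 -1 0.1 [ 0.8751  0.4444 -0.5752  2.1257  2.5725  0.2967  2.296 ]
bay 1 [ 0.1309  0.6792 -0.5238  1.8358  0.4767  0.7543 -0.6025] [ 0.2462  0.4496 -0.6705  1.6943  0.307   1.1052 -0.4665]
bay -1 [ 0.5349  0.9982 -1.1964  1.8096  1.0452  1.1298  2.1476] [ 0.5507  0.6492 -1.1836  1.6758  0.6297  1.2551  2.421 ]
```

```bash
cat > t.py <<'E'
from geo import *
G=P0+.113*a
def tl(deg): return np.cos(np.radians(deg))*-ez+np.sin(np.radians(deg))*sx
for sg in(1,-1):
  for deg,b in((0,.15),(25,.15),(50,.13),(50,.063)):
    q=quat(y=sg*sy,z=tl(deg)); p=G-b*tl(deg)+(.05*ez if b>.14 else 0)
    print(sg,deg,b,p,kin.inverse_kinematics(p,q))
  for l,v in((.1,0),(.1,.1),(.1,.15)):
    print("lift",l,v,kin.inverse_kinematics(G-.063*tz+l*a+v*ez,quat(y=sg*sy,z=tz)))
print(tl(50),tz)
E
python3 t.py
```

```text
len 0.24772326080086732
wid 0.12810558823908297
1 0 0.15 [ 0.5746 -0.2993  0.315 ] [ 0.7992  0.4863 -0.583   1.581   0.2845  1.1602  1.3708]
1 25 0.15 [ 0.5151 -0.2773  0.3009] [ 0.8521  0.2268 -0.5191  2.012   0.221   0.5032  1.4139]
1 50 0.13 [ 0.4812 -0.2647  0.1985] [ 1.4002  0.6164 -1.1724  2.3718  2.4121  0.5969 -0.5104]
1 50 0.063 [ 0.5293 -0.2825  0.1555] [ 1.3495  0.8495 -1.1838  2.2764  2.3846  0.7339 -0.3309]
lift 0.1 0 [ 1.308   0.7019 -1.1738  2.1111  2.109   0.5571 -0.1519]
lift 0.1 0.1 [ 1.3541  0.4631 -1.1732  2.0385  1.6674  0.3671  0.1541]
lift 0.1 0.15 [ 1.2469  0.2883 -0.9807  1.9927  1.1632  0.2234  0.5579]
-1 0 0.15 [ 0.5746 -0.2993  0.315 ] [ 0.3838  0.423   0.0003  1.6124 -0.0001  1.1061 -1.5419]
-1 25 0.15 [ 0.5151 -0.2773  0.3009] [ 0.4911  0.1903 -0.1088  2.0344  0.0138  0.4819 -1.548 ]
-1 50 0.13 [ 0.4812 -0.2647  0.1985] [ 1.2545  0.5023 -0.9744  2.3782  2.5821  0.5222  2.3821]
-1 50 0.063 [ 0.5293 -0.2825  0.1555] [ 1.2135  0.7049 -0.981   2.2828  2.5241  0.629   2.5517]
lift 0.1 0 [ 0.8765  0.4477 -0.5759  2.1347  2.5922  0.3067  2.2777]
lift 0.1 0.1 [-0.1607  0.2524  0.6525  2.1253  4.3567  0.2029  0.3224]
lift 0.1 0.15 [-0.3516  0.1904  0.8573  2.0811 -1.3289  0.2063 -0.2672]
[ 0.7182 -0.2664 -0.6428] [ 0.7182 -0.2664 -0.6428]
```

```bash
cat > t.py <<'E'
from geo import *
G=P0+.113*a; q=quat(y=sy,z=tz)
env.grip(.05,40)
for v in(.14,.1,.06):
    try: env.reach(G-.13*tz+v*ez,q); print("ok",v); break
    except env.PlanningError as e: print(v,e)
st=env.get_state(); print(st["time"],st["qpos"],st["tcp_pos"],st["opening"])
try: env.movel(G-.13*tz,.15); st=env.get_state(); print(st["time"],st["qpos"],st["tcp_pos"],st["force"])
except env.PlanningError as e: print(e)
im,W=cloud("wrist"); np.savez("pics/w1.npz",im=im,W=W); cv2.imwrite("pics/w1.png",im)
r=W.reshape(-1,3)-P0; z=r@a;l=r@sy;h=r@-tz
for z0,z1 in((.09,.115),(.115,.142),(.183,.197)):
    m=(z>z0)&(z<z1)&(abs(l)<.025)&(abs(h)<.025)
    if m.any(): print(z0,m.sum(),np.percentile(l[m],[1,50,99]),np.percentile(h[m],[1,50,99]))
E
python3 t.py
```

```text
len 0.24772326080086732
wid 0.12810558823908297
0.14 the arm cannot take that pose within its joint ranges
ok 0.1
2.6167 [ 1.4247  0.2373 -1.0878  2.3021  2.4087  0.2108 -0.6927] [ 0.4813 -0.2656  0.2989] 0.05028468533532902
3.4333 [ 1.3104  0.5378 -1.0471  2.3747  2.5197  0.5435 -0.6712] [ 0.4816 -0.2649  0.1991] [ 0.8191 -0.8768 -0.0814]
0.09 1397 [-0.0085  0.0019  0.0125] [0.0001 0.0083 0.0108]
0.115 1351 [-0.0088  0.0014  0.0123] [0.0014 0.0083 0.0107]
0.183 327 [-0.0068  0.0021  0.0105] [-0.0014  0.0059  0.0082]
```

View pics/w1.png

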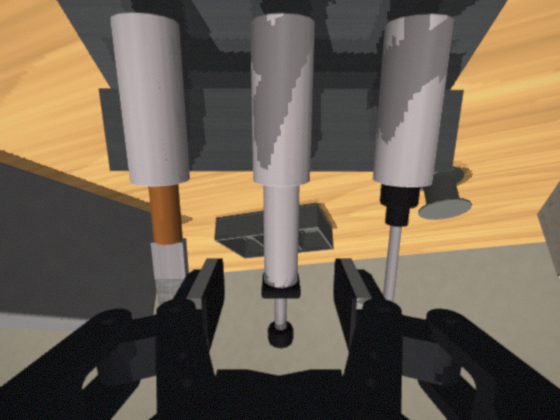

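The wrist picture shows the pump centred between the fingers: barrel at (281,230), knob at (281,333), with the brush left (165,215) and the screwdriver right (398,210), both clear. I now correct 1.8 mm sideways, grasp and pull.

```bash
sed -i 's/^P0=A-.001\*sy/P0=A+.0008*sy/' geo.py; cat > t.py <<'E'
from geo import *
G=P0+.113*a
def show(n): st=env.get_state(); print(n,st["time"],st["tcp_pos"],st["force"],st["opening"],st["gripper_force"],st["qpos"])
print(env.movel(G-.063*tz,.1,stop_force=12)); show("at")
env.grip(0.0,45); show("grip")
env.movel(G-.063*tz+.105*a,.08); show("out")
for v in(.11,.08,.05):
    try: env.movel(G-.063*tz+.105*a+v*ez,.15); print("up",v); break
    except env.PlanningError as e: print(v,e)
show("up")
im,W=cloud("scene"); cv2.imwrite("pics/s2.png",im[130:290,170:460].repeat(2,0).repeat(2,1))
E
python3 t.py
```

```text
len 0.24772326080086732
wid 0.12810558823908297
False
at 4.3 [ 0.5297 -0.2806  0.1557] [ 0.007  -0.1178 -0.174 ] 0.04989653570002006 0.0 [ 1.1948  0.6923 -0.9613  2.285   2.5359  0.6242 -0.6159]
grip 4.6667 [ 0.5298 -0.2809  0.1558] [-0.8551 -0.0549  2.1656] 0.02014373556902162 45.333091020584106 [ 1.195   0.6923 -0.9612  2.2846  2.5361  0.6246 -0.6157]
out 6.1333 [ 0.5928 -0.3042  0.2352] [-0.3584  0.6291 -0.5279] 0.020136764793686788 45.21723926067352 [ 1.0907  0.5274 -0.856   2.1144  2.2929  0.3798 -0.4823]
up 0.11
up 7.4917 [ 0.5931 -0.3042  0.3459] [ 0.9114  1.2644 -1.6345] 0.02017735139407591 45.21178364753723 [ 1.0768  0.2999 -0.7938  2.0329  1.539   0.1735  0.1652]
```

View pics/s2.png

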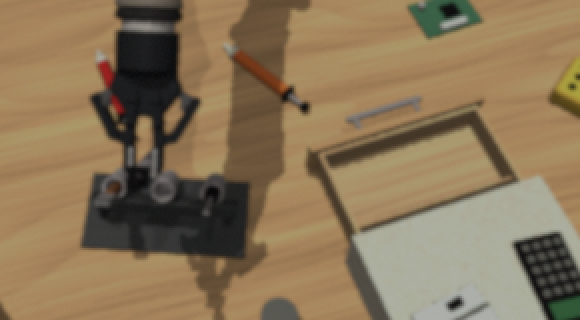

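The view shows the gripper over the stand holding the barrel, with the cups at (113,187), (163,187) and (213,190). The drawer is open and free at (410,180). Next I carry the pump over the bay.

```bash
cat >> geo.py <<'E'
B=U-.2055*ux+.022*ez
E
cat > t.py <<'E'
from geo import *
def show(n): st=env.get_state(); print(n,st["time"],st["tcp_pos"],st["force"],st["opening"],st["gripper_force"],st["qpos"])
q0=np.array(env.get_state()["qpos"]); best=[]
for sg in(1,-1):
    p=B-sg*.016*uy+(.0125+.063+.15)*ez; s_=kin.inverse_kinematics(p,quat(y=sg*ux,z=-ez)); print(sg,s_)
    if s_ is not None: best.append((np.abs(np.array(s_)-q0).max(),sg,p))
_,sg,p=min(best,key=lambda t:t[0]); print(sg,_)
env.reach(p,quat(y=sg*ux,z=-ez)); show("hover")
im,W=cloud("scene"); cv2.imwrite("pics/s3.png",im[130:290,170:460].repeat(2,0).repeat(2,1))
im,W=cloud("wrist"); np.savez("pics/w3.npz",im=im,W=W); cv2.imwrite("pics/w3.png",im)
E
python3 t.py
```

```text
len 0.24772326080086732
wid 0.12810558823908297
1 [ 0.3258  0.5286 -0.7532  1.7456  0.4134  1.0327 -0.527 ]
-1 [ 0.5701  0.8198 -1.32    1.7198  0.8299  1.2863  2.2512]
1 1.1255231191082993
hover 9.0667 [0.6002 0.0749 0.2473] [-0.1007 -0.1658 -0.7031] 0.020148639725971123 45.130385756492615 [ 0.3272  0.5285 -0.7517  1.7457  0.4146  1.0323 -0.5268]
```

View pics/w3.png

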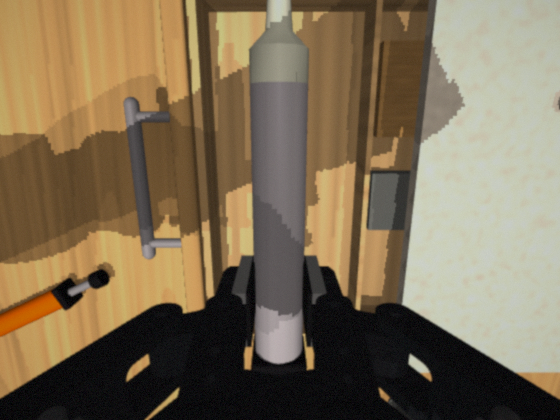

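View pics/s3.png

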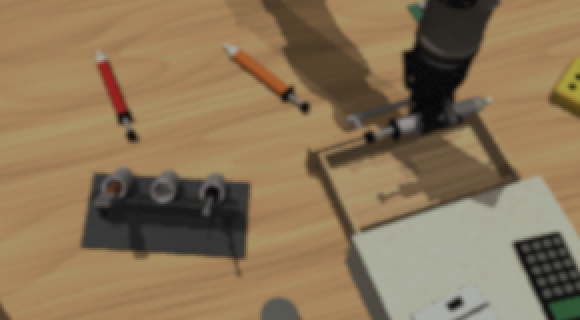

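The wrist view shows the pump across the open bay, nozzle at (280,10) and barrel centred at column 280 between the side walls of the view at about (205-375). The scene view shows it side to side, with the other two tools still in their cups. I check the tilt numerically, then lower.

```bash
cat > t.py <<'E'
from geo import *
def show(n): st=env.get_state(); print(n,st["time"],st["tcp_pos"],st["force"],st["opening"],st["gripper_force"])
W=np.load("pics/w3.npz")["W"].reshape(-1,3)
p=np.array(env.get_state()["tcp_pos"]); r=W-(p-.063*ez); x=r@ux;y=r@uy;z=r[:,2]
for y0 in np.arange(.015,.12,.015):
    m=(abs(x)<.016)&(abs(z)<.02)&(abs(y-y0)<.008)
    if m.sum()>9: print(y0,m.sum(),"xmid",(x[m].min()+x[m].max())/2,"ztop",np.percentile(z[m],97))
m=(abs(x)<.016)&(abs(z)<.02); print("ymax",y[m].max())
rb=W-B; x=rb@ux;y=rb@uy
for y0 in(-.02,.05,.1):
    m=(abs(y-y0)<.02)&(abs(rb[:,2]-.055)<.008)&(x<-.03); print("front x",np.percentile(x[m],[2,98]) if m.any() else None)
    m=(abs(y-y0)<.02)&(abs(rb[:,2]-.03)<.008)&(x>.03)&(x<.1); print("div x",np.percentile(x[m],[2,98]) if m.any() else None)
m=(abs(rb[:,2])<.006)&(abs(x)<.05); print("floor z",np.median(rb[m,2]),"y",np.percentile(y[m],[1,99]))
E
python3 t.py
```

```text
len 0.24772326080086732
wid 0.12810558823908297
0.015 2700 xmid -1.593703896590054e-05 ztop 0.01792706364201857
0.03 2005 xmid -0.00031845494752231335 ztop 0.008752587255112871
0.045 2215 xmid -0.00022097807632624755 ztop 0.008722105213264475
0.06 2440 xmid -0.00015522102496048126 ztop 0.008715646261709576
0.075 2701 xmid -0.00019023522502175164 ztop 0.00877319493063583
0.09 2733 xmid -0.00011334386803738515 ztop 0.008563005267151595
0.105 1035 xmid -0.00027121864506408 ztop 0.004800881140341216
ymax 0.11036853572293913
front x [-0.0745 -0.0602]
div x [0.0669 0.071 ]
front x [-0.0746 -0.0602]
div x [0.0669 0.071 ]
front x [-0.0745 -0.0601]
div x [0.0668 0.0711]
floor z -0.0008385297932453906 y [-0.0789  0.1303]
```

```bash
cat > t.py <<'E'
from geo import *
def show(n): st=env.get_state(); print(n,st["time"],st["tcp_pos"],st["force"],st["opening"],st["gripper_force"])
p=np.array(env.get_state()["tcp_pos"])
env.movel(p-.138*ez,.12); show("near")
print(env.movel(p-.156*ez,.015,stop_force=2.5)); show("touch")
env.grip(.03,20); env.dwell(.2); env.grip(.05); show("open")
c=np.array(env.get_state()["tcp_pos"]); env.movel(c+.12*ez,.12); show("up")
im,W=cloud("wrist"); np.savez("pics/w4.npz",im=im,W=W); cv2.imwrite("pics/w4.png",im)
E
python3 t.py
```

```text
len 0.24772326080086732
wid 0.12810558823908297
near 10.4667 [0.6007 0.075  0.1103] [-0.0679 -0.9206 -1.0862] 0.020257059163046355 45.13073265552521
True
touch 11.2167 [0.6003 0.0749 0.0989] [-0.1151  0.2696  3.6793] 0.020557101426830992 45.80315709114075
open 12.0083 [0.5995 0.0745 0.0982] [ 0.2087  0.343  -0.4568] 0.0500502084062623 0.0
up 13.1583 [0.599  0.0743 0.2173] [ 0.2349 -0.3049 -0.0179] 0.05050424397139555 0.0
```

View pics/w4.png

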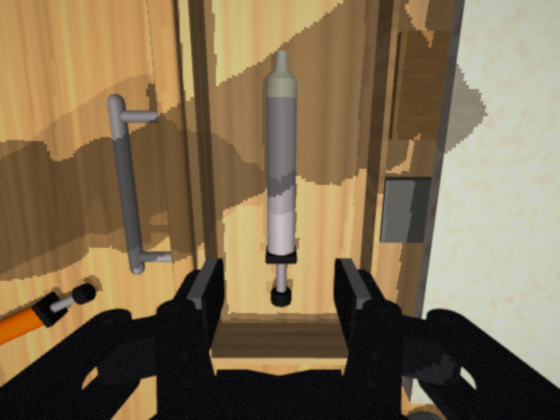

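The pump lies flat in the front compartment, nozzle at (281,60), knob at (281,297). Now I shut the drawer by its handle.

```bash
cat > t.py <<'E'
from geo import *
def show(n): st=env.get_state(); print(n,st["time"],(np.array(st["tcp_pos"])-U)@ux,st["tcp_pos"],st["force"],st["qpos"])
env.grip(0,20)
H=U-.316*ux; q0=np.array(env.get_state()["qpos"]); best=[]
for sg in(1,-1):
    o=quat(y=sg*uy,z=-ez); S0=H-.05*ux
    js=[kin.inverse_kinematics(x,o) for x in(S0+.2*ez,S0+.110*ez,H+.16*ux+.110*ez)]
    print(sg,js)
    if all(j is not None for j in js): best.append((np.abs(js[0]-q0).max(),sg))
sg=min(best)[1]; o=quat(y=sg*uy,z=-ez)
env.reach(S0+.2*ez,o); show("above")
env.movel(S0+.110*ez,.12,stop_force=10); show("down")
print(env.movel(H-.005*ux+.110*ez,.05,stop_force=8)); show("contact")
E
python3 t.py
```

```text
len 0.24772326080086732
wid 0.12810558823908297
1 [array([ 0.6332,  0.5054, -1.174 ,  2.1248,  0.6051,  0.9028,  0.7239]), array([ 0.487 ,  0.642 , -1.0102,  2.1832,  0.821 ,  0.7657,  0.5419]), array([ 0.3932,  0.8894, -0.9619,  1.6904,  0.8389,  1.0284,  0.7567])]
-1 [array([ 0.0756,  0.2843, -0.4642,  2.1543,  0.1872,  0.7405, -2.0333]), array([-0.0246,  0.4429, -0.3625,  2.2133,  0.3047,  0.5312, -2.1414]), array([-0.0198,  0.6852, -0.3109,  1.7206,  0.279 ,  0.7795, -1.9866])]
above 14.9 -0.36535915331247587 [0.4394 0.0847 0.2002] [-0.5372  0.4245 -0.1711] [ 0.633   0.5054 -1.1733  2.1237  0.6051  0.9027  0.7227]
down 15.8 -0.36563419946306874 [0.4391 0.0851 0.1104] [ 0.6362 -0.0927  0.5669] [ 0.4783  0.6348 -0.9983  2.183   0.8108  0.7583  0.5504]
False
contact 16.85 -0.3211469359883107 [0.4835 0.0871 0.11  ] [-0.1875  0.37   -0.807 ] [ 0.4615  0.6862 -0.9785  2.0851  0.8107  0.8112  0.5996]
```

```bash
cat > t.py <<'E'
from geo import *
def show(n): st=env.get_state(); print(n,st["time"],(np.array(st["tcp_pos"])-U)@ux,st["force"])
H=U-.316*ux+.110*ez
print(env.movel(H+.12*ux,.06,stop_force=12)); show("mid")
print(env.movel(H+.175*ux,.03,stop_force=12)); show("end")
c=np.array(env.get_state()["tcp_pos"]); env.movel(c-.05*ux,.1); env.movel(c-.05*ux+.15*ez,.15); show("clear")
im,W=cloud("top"); np.savez("pics/top5.npz",im=im,W=W); cv2.imwrite("pics/top5.png",im)
im,W2=cloud("scene"); cv2.imwrite("pics/s5.png",im)
for W in(W,W2):
    r=W.reshape(-1,3)-U; x=r@ux;y=r@uy;z=r[:,2]
    m=(abs(y)<.1)&(abs(z-.077)<.006)&(x<-.08)&(x>-.25); print(m.sum(),np.percentile(x[m],[2,50,98]) if m.any() else 0)
    m=(abs(y)<.05)&(abs(z-.056)<.006)&(x<-.12)&(x>-.25); print("handle",m.sum(),np.median(x[m]) if m.any() else 0)
E
python3 t.py
```

```text
len 0.24772326080086732
wid 0.12810558823908297
False
mid 19.0833 -0.1960598273233101 [-0.8513 -0.7591 -0.0644]
True
end 19.9583 -0.17740653160782868 [-0.3139  0.1588  0.0683]
clear 21.75 -0.2278796906696951 [-0.4778 -0.0336 -0.3415]
351 [-0.1286 -0.1212 -0.1119]
handle 95 -0.15898673453625675
193 [-0.1268 -0.1216 -0.1165]
handle 121 -0.15927174035231853
```

View pics/top5.png

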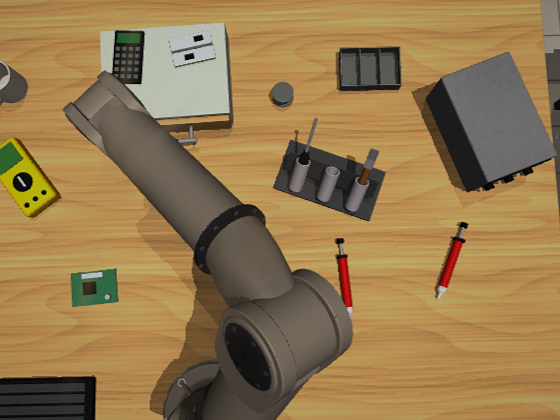

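The top view shows the drawer closed, handle at (188,138), empty middle cup at (330,180), screwdriver and brush still standing. I press once more to be sure it is at its stop.

```bash
cat > t.py <<'E'
from geo import *
def show(n): st=env.get_state(); print(n,st["time"],(np.array(st["tcp_pos"])-U)@ux,st["force"])
H=U-.316*ux+.110*ez
env.movel(H+.09*ux,.15); show("re")
print(env.movel(H+.175*ux,.03,stop_force=22)); show("end")
c=np.array(env.get_state()["tcp_pos"]); env.movel(c-.05*ux,.08); env.movel(c-.05*ux+.15*ez,.15); show("clear")
for n in("top","scene"):
    im,W=cloud(n)
    r=W.reshape(-1,3)-U; x=r@ux;y=r@uy;z=r[:,2]
    m=(abs(y)<.1)&(abs(z-.077)<.006)&(x<-.08)&(x>-.25); print(m.sum(),np.percentile(x[m],[2,50,98]))
    m=(abs(y)<.05)&(abs(z-.056)<.006)&(x<-.12)&(x>-.25); print("handle",np.median(x[m]))
    m=(abs(y)<.14)&(abs(z-.09)<.004)&(x<0)&(x>-.2); print("unit front",np.percentile(x[m],1))
E
python3 t.py
```

```text
len 0.24772326080086732
wid 0.12810558823908297
re 22.9917 -0.22539352833537835 [ 0.3479 -0.0119  0.0901]
True
end 24.6917 -0.17677512283633043 [-0.813   0.1885 -0.6214]
clear 26.6167 -0.22722180575215095 [ 0.2189 -0.2791 -0.5915]
356 [-0.1288 -0.1206 -0.1116]
handle -0.15883749569860625
unit front -0.11314401840020798
192 [-0.1268 -0.1216 -0.1159]
handle -0.15958742128116507
unit front -0.1110808341741828
```

```bash
python3 -c "
from cell import job; print(job.job_done())"
```

```text
the job is handed in; nothing more can be done
None
```

The pump lies flat, side to side, in the front compartment, the drawer is shut against its stop, the screwdriver and brush are still in their cups, and I handed the job in at about 27 s.

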